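Pack the glass-fitting kit into its foam tray

ROBOT

A 6-joint arm with a two-finger parallel gripper is mounted at the origin on a cart in front of the work surface, level with it; the furniture and walls round the work are solid. World frame = base frame: x ahead of the robot, y to its left, z up, the work surface at z = 0. Lengths are in m, angles in rad, forces in N, time in s.
With the tool pointing down it reaches from about 0.4 to 0.825 m from the base axis. Payload 7 kg.
Tool frame: the origin (TCP) lies at the very end of the fingers, on their centre line; the grasp point (between the pads) lies 19 mm behind it (arm.grip_point_offset is the distance from the TCP to the grasp point, in m); z points along the fingers, y is the line along which they close (so a half turn about z gives the same grasp; the last joint's range is limited). The gripper opens to 88 mm and grips with 3 to 60 N. Pads are 19 mm wide; open, the fingers measure 130 mm over their backs; the gripper's body (78 mm by 193 mm) begins 47 mm behind the grasp point.
Start: joints at [-1.013, 0.359, 0.012, 0, -1.224, -0.288], TCP at [0.18, -0.651, 0.194] pointing down, gripper open.
Joint ranges: [-3.07, 3.07], [-1.43, 2.12], [-1.02, 1.25], [-3.03, 1.67], [-3.05, -0], [-3.03, 3.03]. Speed limits (rad/s): [2.39, 2.39, 3.01, 3.14, 3.14, 3.14].

INTERFACE

Orientations are given as [roll, pitch, yaw] about the fixed x, y, z axes, in that order (R = Rz(yaw) Ry(pitch) Rx(roll)).
In Python, from station import arm, cams gives the robot as it stands.
- The arm moves only by the shell command python3 -m handwheel 'ROWS' [FORCE]. ROWS is JSON, a list that holds one entry, the list of rows, each a list of 7 numbers: the shift along the tool's x, y, z normalised to -1 to 1, where 1 is 0.08 m, then the turn, a rotation vector about the tool's x, y, z normalised to -1 to 1, where 1 is 0.5 rad, then the closure in counts, from 0 (fully open) to 255 (shut). In form: [[[x, y, z, wx, wy, wz, hand], ...]]. A call has 1 to 5 rows; each row is the pose to reach, as a shift and turn from the pose commanded when the call began, along the tool's axes at that moment; what a row does not reach only later rows make up. A row lasts 1/8 s, in which the tool goes at most 62.5 mm and 10.7 degrees, less where a joint would pass 70% of its speed; a pose out of reach is approached as far as the arm can. A call with a number of a shift or a turn outside -1 to 1 is refused whole. A call with a gripper value outside its range is refused whole. The fingers move at their own pace and stop on an object; FORCE is the grip in N (left out, the last holds). Time passes only in rows, so rows that repeat a pose let the fingers close. It gives the time, the measured TCP pose, the force, the opening and the grip force at its end, in the units of the state.
- arm.get_state(): the state, without advancing time (a new reading comes with each control period).
- cams.grab_frame(name): name is "scene" or "top"; returns the picture (400x640x3 uint8, blue, green, red); there is no depth.
- cams.camera_info(name): a dict with "camera_matrix" (3x3 intrinsics, pixels), "dist_coeffs" ([k1, k2, p1, p2, k3] as OpenCV has them; the pictures are not rectified), "R" (3x3) and "t" (3): a world point X has camera coordinates R X + t. Camera axes: x right, y down, z forward; pixel columns grow to the right and rows downward; lengths in m; the calibration is good to about 2 mm. A picture is of the moment at which its call begins. camera_info takes no time and is no camera call.
- arm.job_done(): hands the job in; it is judged then, once.
The state is a dict: "t": time; "q": joint angles; "qd": joint speeds; "joint_efforts": joint torques, N m; "eef_pos": TCP position; "ee_rot": TCP orientation; "force": force on the tool from outside, world axes, zero at the start; "moment": the same for the moment, N m; "width": finger opening in m; "gripper_force": force on a finger pad.
Only numpy, scipy, OpenCV 4.12 (cv2) and the standard library are available. Lean on these libraries where they do the work, as an engineer would, in place of code of your own. Each camera call takes 0.05 s, during which the arm holds its last target. There are 200 camera calls.

TASK

Pack the glass-fitting kit: set the short nipper grip, the small rubbing stone, the loupe and the rosin jar each in the foam cut-out made for it in the steel tray, down on the cut-out's floor, and let go. The longer black grip and the long sharpening stone are not part of the kit: leave them where they lie.

Things in the scene. Friction and masses are not known exactly. Their poses are not given: they have to be found in the camera images.
- glass_nipper_grip: Loose short black rounded nipper grip, 25 (x) x 79 (y) x 23 mm high, lying flat; origin at the centre of its underside, y along its length.
- rub_stone: Loose small grey rubbing stone with rounded edges, 27 (x) x 65 (y) x 13 mm high, lying flat; origin at the centre of its underside, y along its length.
- loupe: Loose black eye loupe, a small waisted round cup standing upright, 38 mm in diameter, 34 mm high; origin at the centre of its underside, z up.
- rosin_jar: Loose low round amber rosin jar, closed, standing upright, 51 mm in diameter, 26 mm high; origin at the centre of its underside, z up.
- nipper_insert: Fixed foam insert for the nipper grip (length along x, either way round); 103 (x) x 70 (y) x 14 mm, black over grey; origin at the centre of its underside, 2 mm above the bench. Cut-out in its middle: a rectangle 93 mm along x by 37 mm along y, 6 mm deep, grey floor 8 mm above the origin. One of four equal-sized inserts, side by side in varying order in a low steel tray (110 x 290 mm, rim level with their tops).
- stone_insert: Fixed foam insert for the small rubbing stone (length along x, either way round); 103 (x) x 70 (y) x 14 mm, black over grey; origin at the centre of its underside, 2 mm above the bench. Cut-out in its middle: a rectangle 78 mm along x by 41 mm along y, 6 mm deep, grey floor 8 mm above the origin. One of four equal-sized inserts, side by side in varying order in a low steel tray (110 x 290 mm, rim level with their tops).
- loupe_insert: Fixed foam insert for the loupe (upright); 103 (x) x 70 (y) x 14 mm, black over grey; origin at the centre of its underside, 2 mm above the bench. Cut-out in its middle: a round hole 51 mm in diameter, 6 mm deep, grey floor 8 mm above the origin. One of four equal-sized inserts, side by side in varying order in a low steel tray (110 x 290 mm, rim level with their tops).
- jar_insert: Fixed foam insert for the rosin jar (upright); 103 (x) x 70 (y) x 14 mm, black over grey; origin at the centre of its underside, 2 mm above the bench. Cut-out in its middle: a round hole 63 mm in diameter, 6 mm deep, grey floor 8 mm above the origin. One of four equal-sized inserts, side by side in varying order in a low steel tray (110 x 290 mm, rim level with their tops).
- carborundum_stone: Look-alike of the rubbing stone that stays where it is: a long dark grey sharpening stone, 41 (x) x 170 (y) x 20 mm, lying loose on the bench; origin at the centre of its underside.
- suction_grip: Look-alike of the nipper grip that stays where it is: a longer black rounded grip, 30 (x) x 103 (y) x 27 mm, lying loose on the bench; origin at the centre of its underside.
Things that resemble listed ones, but are neither listed nor needed, are in the scene too. What is shaped like the glass_nipper_grip but yellow is not meant.

How it is judged:
At the end, for the whole second after the job is handed in: Each kit piece lies in its own cut-out (underside within 3 mm of its floor, centre within 12 mm, tilt under 0.2 rad, long pieces within 0.35 rad of the cut-out's length), released and at rest; longer grip and sharpening stone within 20 mm of where they began (horizontal distance between glass_nipper_grip and nipper_insert below 0.012 m and z of glass_nipper_grip in the frame of nipper_insert below 0.011 m and angle between each of glass_nipper_grip, rub_stone, loupe, rosin_jar's own z axis and vertical below 0.2 rad and linear speed of each of glass_nipper_grip, rub_stone, loupe, rosin_jar below 0.02 m/s and contact force between the fingers and glass_nipper_grip below 0.1 N and angle between the y axis of glass_nipper_grip and the x axis of nipper_insert, either way round below 0.35 rad and horizontal distance between rub_stone and stone_insert below 0.012 m and z of rub_stone in the frame of stone_insert below 0.011 m and contact force between the fingers and rub_stone below 0.1 N and angle between the y axis of rub_stone and the x axis of stone_insert, either way round below 0.35 rad and horizontal distance between loupe and loupe_insert below 0.012 m and z of loupe in the frame of loupe_insert below 0.011 m and contact force between the fingers and loupe below 0.1 N and horizontal distance between rosin_jar and jar_insert below 0.012 m and z of rosin_jar in the frame of jar_insert below 0.011 m and contact force between the fingers and rosin_jar below 0.1 N and distance of each of carborundum_stone, suction_grip from where it was at the start of the episode below 0.02 m); the robot touches nothing.
It fails at once if the long sharpening stone or the longer black grip is disturbed (moved more than 20 mm) (distance of any of carborundum_stone, suction_grip from where it was at the start of the episode above 0.02 m).
It also fails if it takes over 102 s, if anything falls off the work surface, if the arm or the gripper's body presses on something with over 40 N, if the wrist force passes 120 N, or if a joint passes its speed limit or range.

## Working session

There is one attempt and no reset: what is moved stays moved. The work goes in short steps, Python scripts to look and compute and a shell command to move; the robot and the scene stay as the last step left them, time stands still between calls to the robot, and variables do not carry over. Pictures are saved under pics/ and viewed, at most 14 in all, crops included, and the job is handed in when it is done.

```bash
ls; mkdir -p pics; python3 - <<'E'
from station import arm,cams
import cv2
for n in("scene","top"):
    im=cams.grab_frame(n); cv2.imwrite(f"pics/{n}0.png",im)
    i=cams.camera_info(n); print(n,i)
print(arm.get_state())
E
```

```text
pics
scene {'camera_matrix': array([[422.9310879 ,   0.        , 303.9044873 ],
       [  0.        , 422.9310879 , 192.48119619],
       [  0.        ,   0.        ,   1.        ]]), 'dist_coeffs': array([0.02063812, 0.        , 0.        , 0.        , 0.        ]), 'R': array([[ 0.74770014, -0.66378888, -0.01813376],
       [-0.34242558, -0.36202742, -0.86699531],
       [ 0.56893693,  0.65446198, -0.49798624]]), 't': array([-0.39149334,  0.23149154,  1.09963028])}
top {'camera_matrix': array([[373.86662578,   0.        , 325.91874854],
       [  0.        , 373.86662578, 194.19079582],
       [  0.        ,   0.        ,   1.        ]]), 'dist_coeffs': array([-0.00799024,  0.        ,  0.        ,  0.        ,  0.        ]), 'R': array([[-0.04651176, -0.99891551,  0.00211288],
       [-0.97779938,  0.04509571, -0.20463319],
       [ 0.20431599, -0.01158382, -0.97883645]]), 't': array([0.02584245, 0.50870345, 0.90445172])}
{'t': 0.1, 'q': array([-1.01290525e+00,  3.59298209e-01,  1.11392379e-02, -3.02093319e-04,
       -1.22407769e+00, -2.88078975e-01]), 'qd': array([ 0.00212929, -0.0022864 ,  0.00153427,  0.00177894, -0.00039691,
       -0.00043732]), 'joint_efforts': array([-2.90150410e-04, -5.84164095e+01,  2.93753690e+01,  7.01548934e+00,
        1.01724706e-02, -7.21189576e-05]), 'eef_pos': array([ 0.17974633, -0.65012549,  0.1929237 ]), 'ee_rot': array([ 3.14013098e+00, -1.36952959e-04, -2.87188331e+00]), 'force': array([-0.72437874, -0.45219515, -0.68790374]), 'moment': array([-0.00541442,  0.03614512,  0.0317445 ]), 'gripper_force': 0.0, 'width': 0.087622795160666}
```

View pics/top0.png

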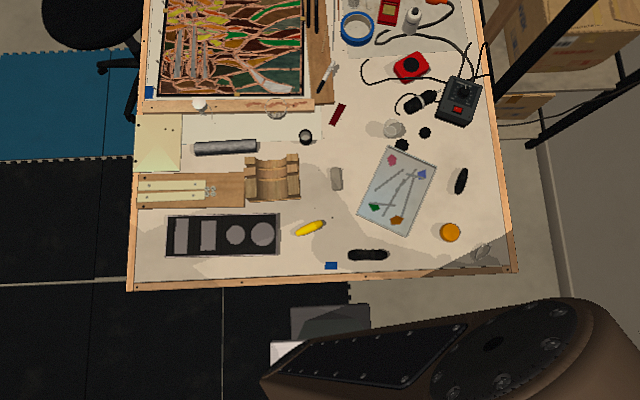

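View pics/scene0.png

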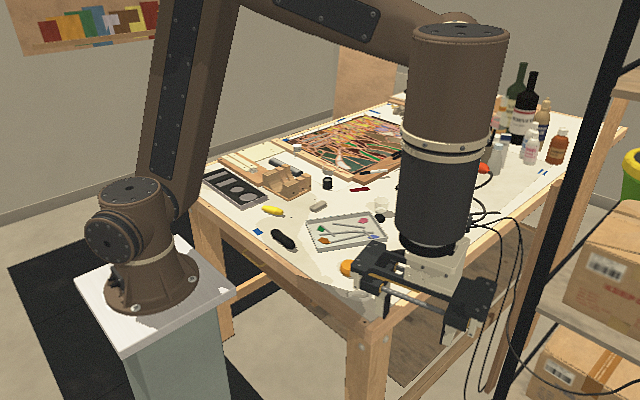

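The top view shows the tray at about (222,234) with two rectangular slots (181, 208) and two round ones (236, 262). The black grips are at (461,180) and (367,254), the stone at (336,178), the loupe at about (306,136), the jar at (450,232) and the long stone at (225,147). I'll enlarge to read these more closely.

```bash
cat > h.py <<'E'
import numpy as np,cv2
from station import arm,cams
def world(uv,z,n="top"):
    i=cams.camera_info(n); K=np.array(i["camera_matrix"]);R=np.array(i["R"]);t=np.array(i["t"])
    p=cv2.undistortPoints(np.array(uv,float).reshape(-1,1,2),K,np.array(i["dist_coeffs"])).reshape(-1,2)
    C=-R.T@t; d=np.c_[p,np.ones(len(p))]@R
    return C+d*((np.array(z)-C[2])/d[:,2])[:,None] if np.ndim(z) else C+d*((z-C[2])/d[:,2])[:,None]
def crop(im,x,y,w,h,s,f): cv2.imwrite(f,cv2.resize(im[y:y+h,x:x+w],None,fx=s,fy=s,interpolation=cv2.INTER_CUBIC))
E
python3 - <<'E'
from h import *
im=cv2.imread("pics/top0.png")
crop(im,155,200,133,66,6,"pics/tray.png")
crop(im,290,120,200,150,4,"pics/obj.png")
E
```

```text
(no output)
```

View pics/tray.png

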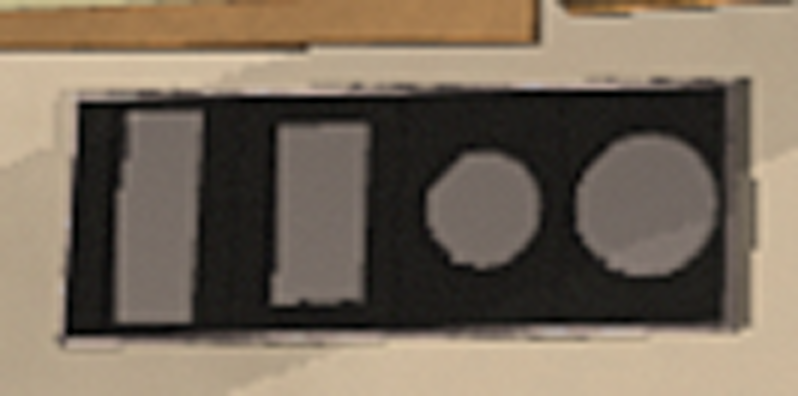

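View pics/obj.png

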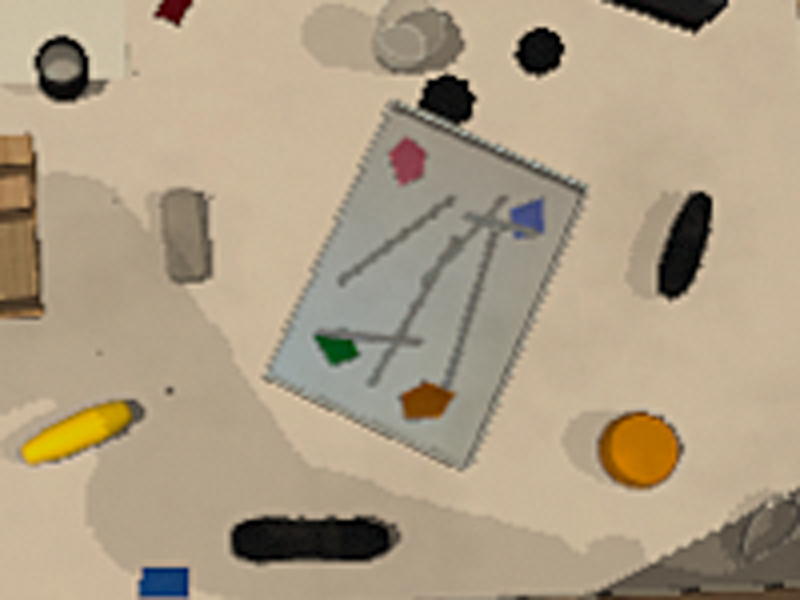

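The tray from left to right holds the nipper, stone, loupe and jar inserts. Foam corners in the tray crop are about (80,102), (727,88), (723,325) and (70,330). In the object crop, the short grip runs (702,195)–(670,297), the stone's centre is (187,235), the loupe's top (63,60) and the jar's top (641,448). The longer grip is at (313,539).

```bash
cat > m.py <<'E'
from h import *
def c(l,x0,y0,s): return [((x+.5)/s-.5+x0,(y+.5)/s-.5+y0) for x,y in l]
T=world(c([(80,102),(727,88),(723,325),(70,330)],155,200,6),.016)
S=world(c([(159,216),(321,213),(484,209),(647,204)],155,200,6),.013)
O=lambda l,z:world(c(l,290,120,4),z)
E
python3 - <<'E'
from m import *
np.set_printoptions(precision=4,suppress=True)
print(T[:,:2],[np.linalg.norm(T[i]-T[i-1]) for i in range(4)])
ex=(T[1]-T[0]+T[2]-T[3]);print("tray long dir",np.arctan2(ex[1],ex[0]),"centre",T.mean(0))
print("slots",S[:,:2],np.linalg.norm(np.diff(S,axis=0),axis=1))
g=O([(702,195),(670,297)],.012);print("nip",g.mean(0),np.linalg.norm(g[0]-g[1]),np.arctan2(*(g[0]-g[1])[1::-1]))
st=O([(182,190),(194,280)],.009);print("stone",st.mean(0),np.linalg.norm(st[0]-st[1]),np.arctan2(*(st[0]-st[1])[1::-1]))
print("loupe",O([(63,60),(38,60),(88,60)],.034))
print("jar",O([(641,448),(600,448),(682,448)],.024))
l=O([(232,539),(395,539)],.013);print("long",l)
print("cam",-np.array(cams.camera_info("top")["R"]).T@np.array(cams.camera_info("top")["t"]))
# overlay of models
im=cv2.imread("pics/top0.png");i=cams.camera_info("top")
def pr(P): return cv2.projectPoints(np.array(P,float),cv2.Rodrigues(np.array(i["R"]))[0],np.array(i["t"]),i["camera_matrix"],i["dist_coeffs"])[0].reshape(-1,2)
big=cv2.resize(im[110:270,150:480],None,fx=2.4,fy=2.4,interpolation=cv2.INTER_CUBIC)
def dr(P,col):
    p=((pr(P)-[150,110]+.5)*2.4-.5);cv2.polylines(big,[np.round(p).astype(int)],True,col,1)
th=np.linspace(0,6.28,40)
def circ(x,y,z,r,col):dr([(x+r*np.cos(a),y+r*np.sin(a),z) for a in th],col)
L=O([(63,60)],.034)[0];J=O([(641,448)],.024)[0]
circ(L[0],L[1],.034,.019,(0,255,0));circ(L[0],L[1],0,.019,(0,0,255))
circ(J[0],J[1],.026,.0255,(0,255,0));circ(J[0],J[1],0,.0255,(0,0,255))
def box(c,yaw,lx,ly,z,col):
    d=np.array([np.cos(yaw),np.sin(yaw)]);n=np.array([-d[1],d[0]])
    dr([(*(c[:2]+a*d*lx/2+b*n*ly/2),z) for a,b in((1,1),(1,-1),(-1,-1),(-1,1))],col)
for (e,w,ln) in((g,.025,.079),(st,.027,.065)):
    y=np.arctan2(*(e[0]-e[1])[1::-1]);box(e.mean(0),y,ln,w,0,(0,0,255));box(e.mean(0),y,ln,w,.013,(0,255,0))
yl=np.arctan2(ex[1],ex[0]);box(T.mean(0),yl,.28,.103,.016,(0,255,0));box(T.mean(0),yl,.29,.11,.016,(255,255,0))
u=ex/np.linalg.norm(ex)
for k,r in((35,.0255),(105,.0315)):
    q=T.mean(0)+u*k/1000;circ(q[0],q[1],.016,r,(0,255,0))
for k,(a,b) in((-105,(.037,.093)),(-35,(.041,.078))):
    q=T.mean(0)+u*k/1000;box(q,yl,a,b,.016,(0,255,0))
for k in(-105,-35,35,105):print("slot",k,T.mean(0)+u*k/1000)
cv2.imwrite("pics/ov.png",big)
E
```

```text
[[0.4761 0.4195]
 [0.4692 0.1361]
 [0.3666 0.1398]
 [0.3772 0.4199]] [np.float64(0.0988167605177274), np.float64(0.2834072975946213), np.float64(0.10274097376123999), np.float64(0.2802575558174246)]
tray long dir -1.601877268682157 centre [0.4223 0.2788 0.016 ]
slots [[0.4248 0.3844]
 [0.4229 0.314 ]
 [0.4214 0.2431]
 [0.4203 0.1723]] [0.0704 0.0709 0.0709]
nip [ 0.5372 -0.364   0.012 ] 0.07569446934317625 -0.40964193490540113
stone [ 0.5609 -0.0292  0.009 ] 0.0631639559430738 0.07634234418930864
loupe [[0.68   0.0498 0.034 ]
 [0.6807 0.0667 0.034 ]
 [0.6792 0.033  0.034 ]]
jar [[ 0.4017 -0.3139  0.024 ]
 [ 0.4029 -0.2874  0.024 ]
 [ 0.4004 -0.3405  0.024 ]]
long [[ 0.3565 -0.0468  0.013 ]
 [ 0.3515 -0.152   0.013 ]]
cam [0.3138 0.0134 0.9894]
slot -105 [0.4255 0.3838 0.016 ]
slot -35 [0.4234 0.3138 0.016 ]
slot 35 [0.4212 0.2439 0.016 ]
slot 105 [0.419  0.1739 0.016 ]
```

View pics/ov.png

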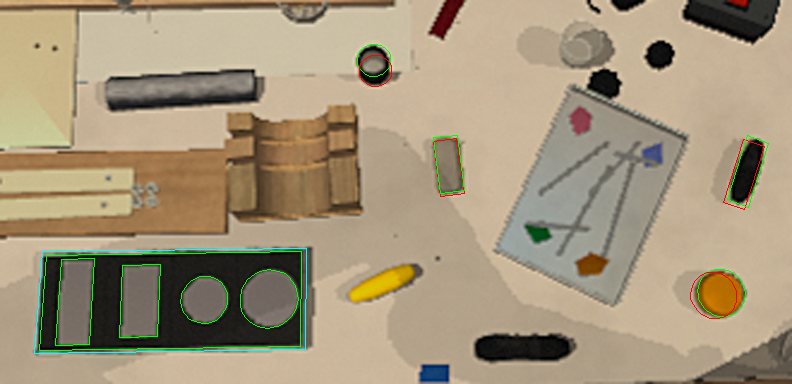

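The model outlines fit the picture to within 1–2 px, and the sizes and 70 mm pitch check out. Next I move towards the jar and turn the tool to yaw −π/2, which makes tool x = −Y and tool y = −X.

```bash

python3 -m handwheel '[[[-0.94,0.83,0,0,0,0,0],[-0.94,0.83,0,0,0,0,0],[-0.94,0.83,0,0,0,0,0]]]' 20
python3 -m handwheel '[[[-0.94,0.83,0,0,0,0,0],[-0.94,0.83,0,0,0,0,0],[-0.94,0.83,0,0,0,0,0]]]'
python3 -m handwheel '[[[-0.94,0.83,0,0,0,0,0],[-0.94,0.83,0,0,0,0,0],[-0.94,0.83,0,0,0,0,0]]]'
python3 -m handwheel '[[[-0.94,0.83,0,0,0,0,0],[-0.94,0.83,0,0,0,0,0],[-0.94,0.83,0,0,0,0,0]]]'
python3 -m handwheel '[[[0,0,0,0,0,-1,0],[0,0,0,0,0,-1,0],[0,0,0,0,0,-1,0]]]'
python3 -m handwheel '[[[0,0,0,0,0,-1,0],[0,0,0,0,0,-1,0],[0,0,0,0,0,-1,0]]]'
python3 -m handwheel '[[[0,0,0,0,0,-0.6,0],[0,0,0,0,0,-0.6,0],[0,0,0,0,0,-0.6,0],[0,0,0,0,0,-0.6,0]]]'
cat > d.py <<'E'
import sys; from h import *
# units from measured pose to target x y z yaw
from scipy.spatial.transform import Rotation as Ro
s=arm.get_state();R=Ro.from_euler('xyz',s["ee_rot"]);x,y,z,w=map(float,sys.argv[1:])
d=R.inv().apply(np.array([x,y,z])-s["eef_pos"])/.08; r=(R.inv()*Ro.from_euler('xyz',[np.pi,0,w])).as_rotvec()/.5
print("t %.2f"%s["t"],"pos",s["eef_pos"].round(4),"rpy",s["ee_rot"].round(3),"w %.4f F %.1f"%(s["width"],s["gripper_force"]),"UNITS",d.round(3),r.round(3))
E
python3 d.py .4017 -.3139 .01 -1.5708
```

```text
t: 0.48
eef_pos: [0.2359, -0.5647, 0.194]
ee_rot: [3.142, 0.0, -2.869]
force: [0.1, -0.8, 0.1]
width: 0.0881
gripper_force: 0.0
t: 0.85
eef_pos: [0.2903, -0.4813, 0.194]
ee_rot: [-3.142, 0.0, -2.869]
force: [-0.1, -0.5, 0.5]
width: 0.0876
gripper_force: 0.0
t: 1.23
eef_pos: [0.345, -0.3979, 0.1939]
ee_rot: [-3.141, 0.0, -2.87]
force: [-0.2, -0.6, -0.2]
width: 0.0873
gripper_force: 0.0
t: 1.6
eef_pos: [0.3999, -0.3142, 0.1937]
ee_rot: [-3.142, -0.0, -2.87]
force: [0.6, 0.4, 0.0]
width: 0.0876
gripper_force: 0.0
t: 1.98
eef_pos: [0.3983, -0.316, 0.1935]
ee_rot: [3.141, -0.001, -2.368]
force: [0.8, 0.5, 0.6]
width: 0.0873
gripper_force: 0.0
t: 2.35
eef_pos: [0.3983, -0.3161, 0.1935]
ee_rot: [3.141, -0.0, -1.868]
force: [-0.9, -0.2, -0.5]
width: 0.0875
gripper_force: 0.0
t: 2.85
eef_pos: [0.3986, -0.3152, 0.1936]
ee_rot: [3.141, 0.0, -1.575]
force: [0.4, -0.3, -0.5]
width: 0.0876
gripper_force: 0.0
t 2.85 pos [ 0.3986 -0.3152  0.1936] rpy [ 3.141  0.    -1.575] w 0.0876 F 0.0 UNITS [-0.017 -0.04   2.295] [ 0.001  0.    -0.009]
```

```bash

python3 -m handwheel '[[[-0.02,-0.04,1,0,0,0,0],[-0.02,-0.04,1,0,0,0,0],[-0.02,-0.04,1,0,0,0,0]]]' 20 >/dev/null
python3 -m handwheel '[[[0,0,0.9,0,0,0,0],[0,0,0.9,0,0,0,0],[0,0,0.9,0,0,0,0],[0,0,0.9,0,0,0,0]]]' |tr '\n' ' '
python3 -m handwheel '[[[0,0,0.2,0,0,0,0],[0,0,0.38,0,0,0,0],[0,0,0.38,0,0,0,0],[0,0,0.38,0,0,0,0]]]'|tr '\n' ' '
python3 -m handwheel '[[[0,0,0,0,0,0,255],[0,0,0,0,0,0,255],[0,0,0,0,0,0,255],[0,0,0,0,0,0,255],[0,0,0,0,0,0,255]]]'|tr '\n' ' '
python3 -m handwheel '[[[0,0,0,0,0,0,255],[0,0,0,0,0,0,255],[0,0,-0.2,0,0,0,255],[0,0,-0.5,0,0,0,255],[0,0,-0.5,0,0,0,255]]]'|tr '\n' ' '
python3 d.py .4195 .173 .09 -1.5708
python3 -c "
from h import *
im=cams.grab_frame('top');crop(im,380,150,140,120,5,'pics/jar1.png')"
```

```text
t: 3.72 eef_pos: [0.4038, -0.3135, 0.0439] ee_rot: [-3.139, -0.001, -1.572] force: [-0.1, -0.0, 0.3] width: 0.0871 gripper_force: 0.0 t: 4.22 eef_pos: [0.4026, -0.313, 0.0119] ee_rot: [-3.141, -0.0, -1.572] force: [-0.2, 0.1, 0.6] width: 0.0875 gripper_force: 0.0 t: 4.85 eef_pos: [0.4023, -0.3128, 0.0114] ee_rot: [-3.142, -0.0, -1.572] force: [-0.2, -0.3, 0.5] width: 0.0434 gripper_force: 0.0 t: 5.48 eef_pos: [0.4035, -0.3133, 0.053] ee_rot: [-3.138, -0.001, -1.571] force: [-0.5, 0.5, -0.3] width: 0.0006 gripper_force: 0.0 t 5.47 pos [ 0.4035 -0.3133  0.053 ] rpy [-3.138e+00 -1.000e-03 -1.571e+00] w 0.0006 F 0.0 UNITS [-6.078 -0.197 -0.47 ] [-0.006 -0.002 -0.001]
```

View pics/jar1.png

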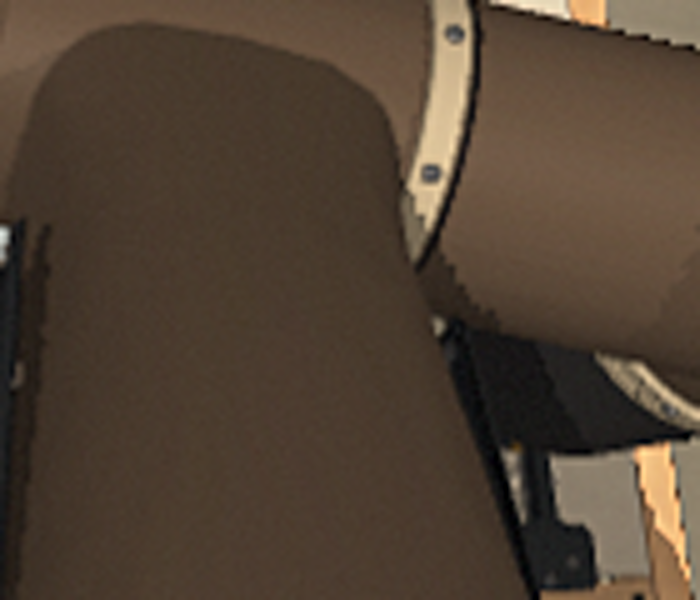

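The crop shows only the arm covering the spot, and the fingers shut on nothing. I'll check with the other camera.

```bash

python3 -c "
from h import *
im=cams.grab_frame('scene');crop(im,230,150,200,150,4,'pics/sc1.png')
i=cams.camera_info('scene')
P=np.array([[.4017,-.3139,0],[.4017,-.3139,.026],list(arm.get_state()['eef_pos'])])
print((cv2.projectPoints(P,cv2.Rodrigues(np.array(i['R']))[0],np.array(i['t']),i['camera_matrix'],i['dist_coeffs'])[0].reshape(-1,2)-[230,150])*4)
"
```

```text
[[472.40950407 482.99393201]
 [473.72987981 452.21620217]
 [474.16871208 420.46976201]]
```

View pics/sc1.png

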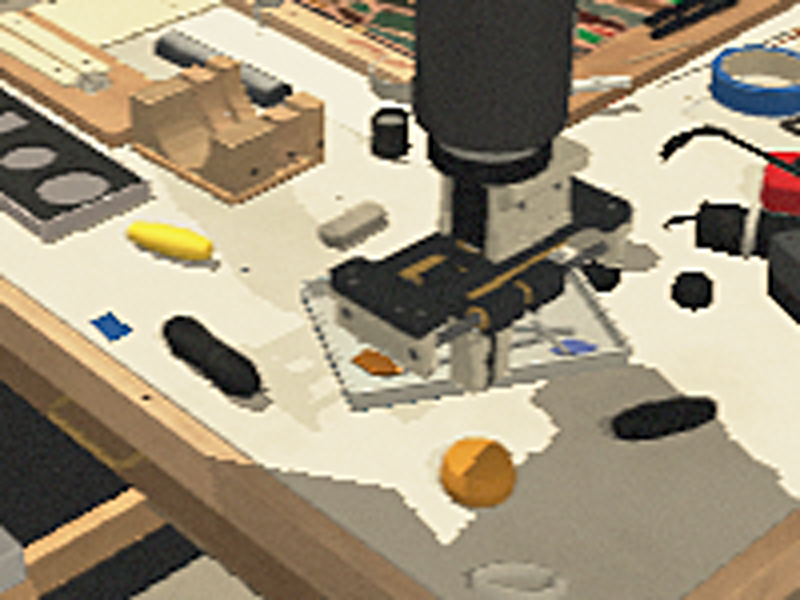

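The jar stands untouched at (478,472), close to its projected (473,467). The fingertips show at about (485,388) where the reported TCP projects to (474,420), so the real tips sit higher or further off than reported. I'll check this with the first picture and one with the fingers open.

```bash

python3 -m handwheel '[[[0,0,0,0,0,0,0],[0,0,0,0,0,0,0],[0,0,0,0,0,0,0],[0,0,0,0,0,0,0],[0,0,0,0,0,0,0]]]'|tr '\n' ' '
python3 -m handwheel '[[[0,0,0,0,0,0,0],[0,0,0,0,0,0,0],[0,0,0,0,0,0,0],[0,0,0,0,0,0,0],[0,0,0,0,0,0,0]]]'|tr '\n' ' '
python3 -c "
from h import *
from scipy.spatial.transform import Rotation as Ro
i=cams.camera_info('scene')
def pr(P):return cv2.projectPoints(np.array(P),cv2.Rodrigues(np.array(i['R']))[0],np.array(i['t']),i['camera_matrix'],i['dist_coeffs'])[0].reshape(-1,2)
s=arm.get_state()
out=[]
for im,p,e,o in((cv2.imread('pics/scene0.png'),[.1797,-.6501,.1929],[3.14,0,-2.872],(330,220)),(cams.grab_frame('scene'),s['eef_pos'],s['ee_rot'],(280,180))):
    R=Ro.from_euler('xyz',e).as_matrix();p=np.array(p)
    c=cv2.resize(im[o[1]:o[1]+130,o[0]:o[0]+165],None,fx=4,fy=4,interpolation=cv2.INTER_CUBIC)[:,:] 
    for k in(-.044,0,.044):
        q=((pr([p+R[:,1]*k,p+R[:,1]*k-R[:,2]*.019])-o)*4).astype(int)
        cv2.line(c,q[0].tolist(),q[1].tolist(),(0,255,0),1)
        cv2.circle(c,q[0].tolist(),3,(0,0,255),-1)
    out.append(c)
cv2.imwrite('pics/tips.png',cv2.resize(np.hstack(out),None,fx=.6,fy=.6))
cv2.imwrite('pics/tips2.png',out[1])
"
```

```text
t: 6.2 eef_pos: [0.4022, -0.3128, 0.0513] ee_rot: [3.141, 0.0, -1.572] force: [-0.7, 0.1, -0.9] width: 0.0449 gripper_force: 0.0 t: 6.82 eef_pos: [0.4022, -0.3128, 0.0514] ee_rot: [-3.142, 0.0, -1.572] force: [-0.3, -1.2, 0.1] width: 0.087 gripper_force: 0.0
```

View pics/tips.png

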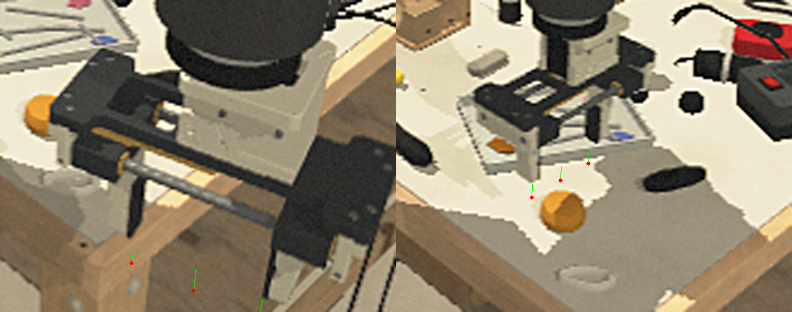

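In both pictures the real fingertips are about 24 mm behind the reported TCP along the tool axis, with no sideways error. I'll find the exact offset by lowering until the tips touch the bench, straddling the jar.

```bash
python3 -c "from station import arm;print(arm.grip_point_offset)"
python3 -m handwheel '[[[0,0,0.3,0,0,0,0],[0,0,0.6,0,0,0,0],[0,0,0.7,0,0,0,0],[0,0,0.7,0,0,0,0],[0,0,0.7,0,0,0,0]]]'|tr '\n' ' '
for k in 1 2 3 4 5 ; do echo; done >/dev/null
python3 -m handwheel '[[[0,0,0.04,0,0,0,0],[0,0,0.06,0,0,0,0],[0,0,0.06,0,0,0,0]]]'|grep -E "pos|force"|tr '\n' ' '
python3 -m handwheel '[[[0,0,0.03,0,0,0,0],[0,0,0.03,0,0,0,0],[0,0,0.03,0,0,0,0]]]'|grep -E "pos|force"|tr '\n' ' '
python3 -m handwheel '[[[0,0,0.03,0,0,0,0],[0,0,0.03,0,0,0,0],[0,0,0.03,0,0,0,0]]]'|grep -E "pos|force"|tr '\n' ' '
```

```text
0.0188
t: 7.5 eef_pos: [0.4029, -0.313, -0.0039] ee_rot: [-3.14, -0.0, -1.572] force: [0.8, 1.7, -0.5] width: 0.0878 gripper_force: 0.0 eef_pos: [0.4022, -0.3128, -0.0094] force: [-0.3, 0.1, -0.1] gripper_force: 0.0 eef_pos: [0.4022, -0.3128, -0.0119] force: [0.6, -0.4, -0.1] gripper_force: 0.0 eef_pos: [0.4022, -0.3128, -0.0143] force: [0.5, 0.4, -0.7] gripper_force: 0.0
```

```bash

python3 -m handwheel '[[[0,0,0.03,0,0,0,0],[0,0,0.03,0,0,0,0],[0,0,0.03,0,0,0,0]]]'|grep -E "pos|force"|tr '\n' ' '
python3 -m handwheel '[[[0,0,0.03,0,0,0,0],[0,0,0.03,0,0,0,0],[0,0,0.03,0,0,0,0]]]'|grep -E "pos|force"|tr '\n' ' '
```

```text
eef_pos: [0.4022, -0.3128, -0.0167] force: [0.6, 0.5, 1.0] gripper_force: 0.0 eef_pos: [0.4022, -0.3128, -0.0191] force: [0.3, -0.9, 0.3] gripper_force: 0.0
```

```bash

python3 -m handwheel '[[[0,0,0.02,0,0,0,0],[0,0,0.02,0,0,0,0],[0,0,0.02,0,0,0,0]]]'|grep -E "pos|force"|tr '\n' ' '
python3 -m handwheel '[[[0,0,0.02,0,0,0,0],[0,0,0.02,0,0,0,0],[0,0,0.02,0,0,0,0]]]'|grep -E "pos|force"|tr '\n' ' '
```

```text
eef_pos: [0.4022, -0.3128, -0.0206] force: [-0.3, -0.6, -0.0] gripper_force: 0.0 eef_pos: [0.4022, -0.3128, -0.0223] force: [-0.3, 0.8, 0.1] gripper_force: 0.0
```

```bash

python3 -m handwheel '[[[0,0,0.02,0,0,0,0],[0,0,0.02,0,0,0,0],[0,0,0.02,0,0,0,0]]]'|grep -E "pos|force"|tr '\n' ' '
python3 -m handwheel '[[[0,0,0.02,0,0,0,0],[0,0,0.02,0,0,0,0],[0,0,0.02,0,0,0,0]]]'|grep -E "pos|force"|tr '\n' ' '
```

```text
eef_pos: [0.4022, -0.3128, -0.0239] force: [0.2, 0.2, 0.3] gripper_force: 0.0 eef_pos: [0.4022, -0.3128, -0.0255] force: [0.6, 0.2, 1.2] gripper_force: 0.0
```

```bash

python3 -m handwheel '[[[0,0,0.015,0,0,0,0],[0,0,0.015,0,0,0,0],[0,0,0.015,0,0,0,0]]]'|grep -E "pos|force"|tr '\n' ' '
python3 -m handwheel '[[[0,0,0.01,0,0,0,0],[0,0,0.01,0,0,0,0],[0,0,0.01,0,0,0,0]]]'|grep -E "pos|force"|tr '\n' ' '
```

```text
eef_pos: [0.4022, -0.3128, -0.0266] force: [0.5, 0.5, 0.1] gripper_force: 0.0 eef_pos: [0.4022, -0.3128, -0.0274] force: [-0.7, 0.8, 0.5] gripper_force: 0.0
```

```bash

python3 -m handwheel '[[[0,0,0.015,0,0,0,0],[0,0,0.015,0,0,0,0],[0,0,0.015,0,0,0,0]]]'|grep -E "pos|force"|tr '\n' ' '
python3 -m handwheel '[[[0,0,0.015,0,0,0,0],[0,0,0.015,0,0,0,0],[0,0,0.015,0,0,0,0]]]'|grep -E "pos|force"|tr '\n' ' '
python3 -c "
from h import *
im=cams.grab_frame('scene');crop(im,290,190,110,100,6,'pics/sc2.png')"
```

```text
eef_pos: [0.4022, -0.3128, -0.0287] force: [-0.7, -0.3, 1.0] gripper_force: 0.0 eef_pos: [0.4022, -0.3128, -0.0299] force: [-0.7, -0.3, -0.4] gripper_force: 0.0
```

View pics/sc2.png

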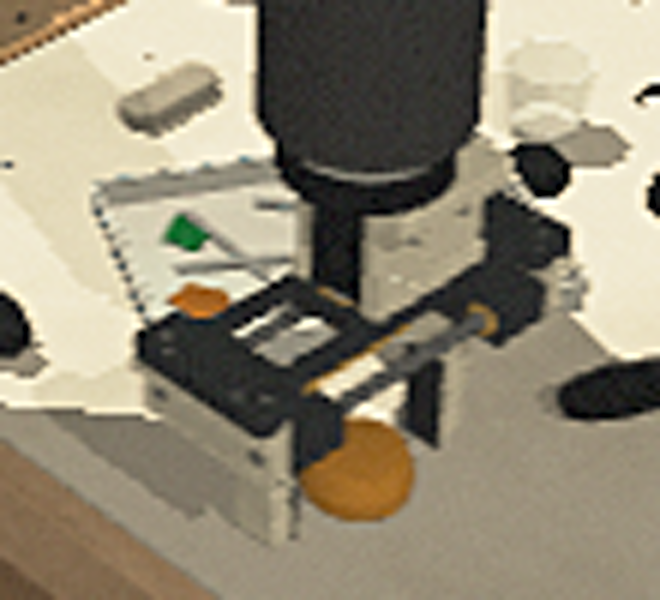

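The fingers straddle the jar, with the near tip at crop (275,545), about bench level. I'll close here.

```bash

python3 -c "
from h import *
for z in(0,.005,.01):print(z,world([[(272)/6+290,545/6+190],[293/6+290,541/6+190]],z,'scene').round(4).tolist())"
python3 -m handwheel '[[[0,0,-0.06,0,0,0,0],[0,0,-0.06,0,0,0,255],[0,0,-0.06,0,0,0,255],[0,0,-0.06,0,0,0,255],[0,0,-0.06,0,0,0,255]]]'|tr '\n' ' '
python3 -m handwheel '[[[0,0,0,0,0,0,255],[0,0,0,0,0,0,255],[0,0,0,0,0,0,255],[0,0,0,0,0,0,255],[0,0,0,0,0,0,255]]]'|tr '\n' ' '
```

```text
0 [[0.3489, -0.3187, 0.0], [0.3573, -0.323, 0.0]]
0.005 [[0.3448, -0.3225, 0.005], [0.3532, -0.3268, 0.005]]
0.01 [[0.3408, -0.3264, 0.01], [0.3491, -0.3307, 0.01]]
t: 13.05 eef_pos: [0.4021, -0.3128, -0.0251] ee_rot: [3.141, 0.0, -1.572] force: [-0.4, 0.2, 0.3] width: 0.0531 gripper_force: 0.0 t: 13.68 eef_pos: [0.4022, -0.3128, -0.0251] ee_rot: [3.142, 0.0, -1.572] force: [-0.6, -0.6, -1.1] width: 0.0482 gripper_force: 20.0
```

Gripped. The tips are about 30 mm above the reported z. I'll regrip 5 mm higher so the tips clear the foam, then carry the jar over.

```bash

python3 -m handwheel '[[[0,0,0,0,0,0,150],[0,0,0,0,0,0,60],[0,0,-0.07,0,0,0,60],[0,0,-0.07,0,0,0,60],[0,0,-0.07,0,0,0,255]]]'|tr '\n' ' '
python3 -m handwheel '[[[0,0,0,0,0,0,255],[0,0,0,0,0,0,255],[0,0,0,0,0,0,255],[0,0,0,0,0,0,255],[0,0,0,0,0,0,255]]]'|tr '\n' ' '
python3 -m handwheel '[[[0,0,-0.3,0,0,0,255],[0,0,-0.6,0,0,0,255],[0,0,-1,0,0,0,255],[0,0,-1,0,0,0,255]]]'|tr '\n' ' '
```

```text
t: 14.3 eef_pos: [0.4023, -0.3128, -0.0193] ee_rot: [-3.141, -0.0, -1.572] force: [-0.6, -0.4, 0.9] width: 0.0612 gripper_force: 0.0 t: 14.92 eef_pos: [0.4022, -0.3128, -0.0195] ee_rot: [3.142, 0.0, -1.572] force: [-1.2, 0.4, -0.5] width: 0.0468 gripper_force: 18.9 t: 15.42 eef_pos: [0.404, -0.3135, 0.063] ee_rot: [-3.137, -0.002, -1.571] force: [0.9, 0.2, -0.9] width: 0.047 gripper_force: 18.9
```

```bash

python3 -m handwheel '[[[-0.87,-0.2,0,0,0,0,255],[-0.87,-0.2,0,0,0,0,255],[-0.87,-0.2,0,0,0,0,255]]]'|grep force|tr '\n' ' '
python3 -m handwheel '[[[-0.87,-0.2,0,0,0,0,255],[-0.87,-0.2,0,0,0,0,255],[-0.87,-0.2,0,0,0,0,255]]]'|grep gripper_force
python3 -m handwheel '[[[-0.87,-0.2,0,0,0,0,255],[-0.87,-0.2,0,0,0,0,255],[-0.87,-0.2,0,0,0,0,255]]]'|grep gripper_force
python3 -m handwheel '[[[-0.87,0,0,0,0,0,255],[-0.87,0,0,0,0,0,255],[-0.87,0,0,0,0,0,255]]]'|grep gripper_force
python3 -m handwheel '[[[-0.87,0.13,0,0,0,0,255],[-0.87,0.13,0,0,0,0,255],[-0.87,0.13,0,0,0,0,255]]]'|grep gripper_force
python3 -m handwheel '[[[-0.87,0.13,0,0,0,0,255],[-0.87,0.13,0,0,0,0,255],[-0.87,0.13,0,0,0,0,255]]]'|grep gripper_force
python3 -m handwheel '[[[-0.87,0.13,0,0,0,0,255],[-0.87,0.13,0,0,0,0,255],[-0.87,0.13,0,0,0,0,255],[-0.87,0.13,0,0,0,0,255],[-0.87,0.13,0,0,0,0,255]]]'|grep gripper_force
python3 d.py .4195 .173 -.009 -1.5708
python3 -c "
from h import *
im=cams.grab_frame('scene');crop(im,190,120,110,90,7,'pics/sc3.png')"
```

```text
force: [0.2, 0.2, -0.8] gripper_force: 18.9 gripper_force: 18.9
gripper_force: 18.9
gripper_force: 18.9
gripper_force: 18.9
gripper_force: 18.9
gripper_force: 18.9
t 18.30 pos [0.4196 0.1732 0.0605] rpy [ 3.141 -0.    -1.573] w 0.0467 F 18.9 UNITS [0.002 0.001 0.869] [ 0.001 -0.    -0.005]
```

View pics/sc3.png

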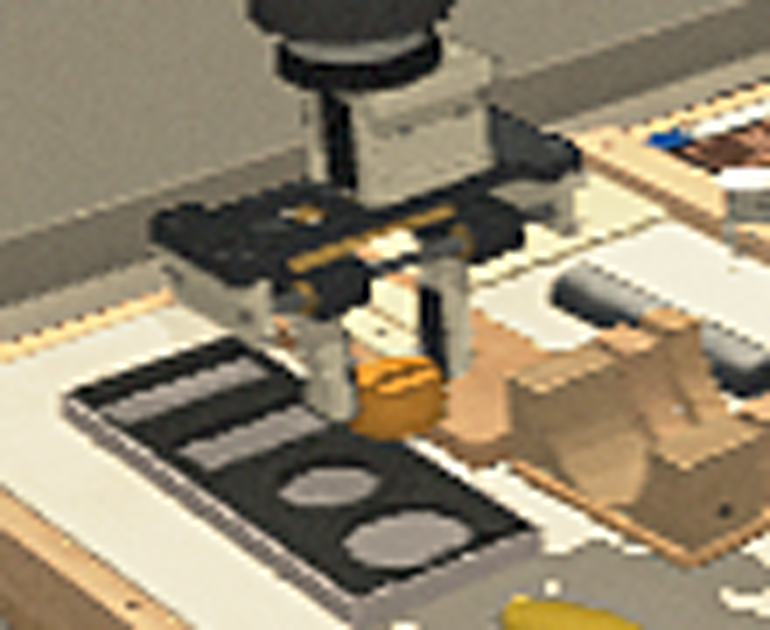

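The jar hangs level at about (400,400). Lowering it into the hole and releasing.

```bash

python3 -m handwheel '[[[0,0,0.4,0,0,0,255],[0,0,0.7,0,0,0,255],[0,0,0.76,0,0,0,255],[0,0,0.8,0,0,0,255],[0,0,0.8,0,0,0,255]]]'|grep -E "pos|force"|tr '\n' ' '
python3 -m handwheel '[[[0,0,0.06,0,0,0,255],[0,0,0.06,0,0,0,255],[0,0,0.06,0,0,0,180],[0,0,0.06,0,0,0,100],[0,0,0.06,0,0,0,50]]]'|grep -E "pos|force"|tr '\n' ' '
python3 -m handwheel '[[[0,0,0,0,0,0,0],[0,0,0,0,0,0,0],[0,0,0,0,0,0,0]]]'|grep -E "pos|force"|tr '\n' ' '
python3 -m handwheel '[[[0,0,-0.4,0,0,0,0],[0,0,-1,0,0,0,0],[0,0,-1,0,0,0,0],[0,0,-1,0,0,0,0]]]'|tr '\n' ' '
python3 d.py .68 .0498 .07 -1.5708
```

```text
eef_pos: [0.4199, 0.1747, -0.0029] force: [-0.7, -0.4, -0.5] gripper_force: 18.9 eef_pos: [0.4196, 0.1745, -0.0081] force: [-0.4, 0.7, 0.1] gripper_force: 0.0 eef_pos: [0.4195, 0.1744, -0.0082] force: [0.3, -0.1, 0.7] gripper_force: 0.0 t: 20.48 eef_pos: [0.4193, 0.1743, 0.0718] ee_rot: [-3.141, 0.001, -1.572] force: [-0.7, 0.6, -0.8] width: 0.0874 gripper_force: 0.0 t 20.48 pos [0.4193 0.1743 0.0718] rpy [-3.141e+00  1.000e-03 -1.572e+00] w 0.0874 F 0.0 UNITS [ 1.552 -3.261  0.022] [-0.     0.001 -0.003]
```

```bash

python3 -m handwheel '[[[0.39,-0.815,0,0,0,0,70],[0.39,-0.815,0,0,0,0,70],[0.39,-0.815,0,0,0,0,70]]]'|grep gripper_force
python3 -m handwheel '[[[0.39,-0.815,0,0,0,0,70],[0.39,-0.815,0,0,0,0,70],[0.39,-0.815,0,0,0,0,70]]]'|grep gripper_force
python3 -m handwheel '[[[0.39,-0.815,0,0,0,0,70],[0.39,-0.815,0,0,0,0,70],[0.39,-0.815,0,0,0,0,70]]]'|grep gripper_force
python3 -m handwheel '[[[0.39,-0.815,0,0,0,0,70],[0.39,-0.815,0,0,0,0,70],[0.39,-0.815,0,0,0,0,70],[0.39,-0.815,0,0,0,0,70],[0.39,-0.815,0,0,0,0,70]]]'|tr '\n' ' '
python3 d.py .68 .0498 -.018 -1.5708
python3 -c "
from h import *
im=cams.grab_frame('scene');crop(im,220,60,160,150,4,'pics/sc4.png')"
```

```text
gripper_force: 0.0
gripper_force: 0.0
gripper_force: 0.0
t: 22.22 eef_pos: [0.6793, 0.0501, 0.0723] ee_rot: [-3.141, 0.0, -1.571] force: [0.0, -0.2, 0.1] width: 0.0637 gripper_force: 0.0 t 22.23 pos [0.6793 0.0501 0.0723] rpy [-3.141  0.    -1.571] w 0.0637 F 0.0 UNITS [ 0.005 -0.008  1.128] [-0.     0.001 -0.   ]
```

View pics/sc4.png

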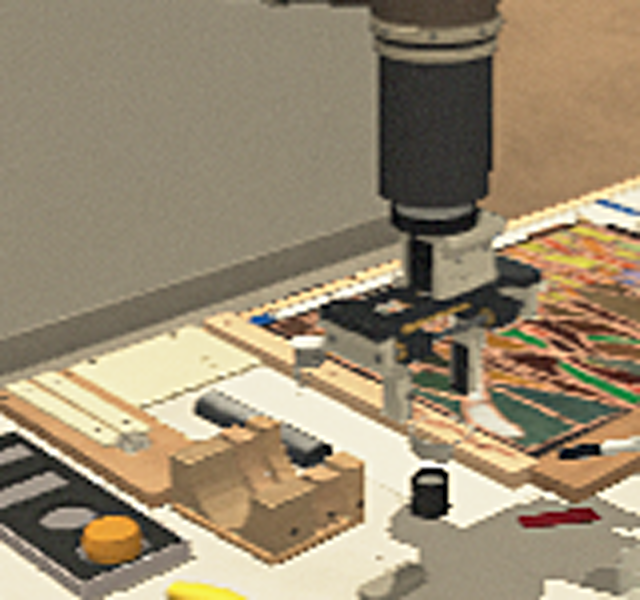

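The jar is seated in its hole at about (112,540), and the fingers are above the loupe at (430,490). Going down.

```bash

python3 -m handwheel '[[[0,-0.01,0.5,0,0,0,70],[0,-0.01,0.7,0,0,0,70],[0,-0.01,0.8,0,0,0,70],[0,-0.01,0.8,0,0,0,70]]]'|grep -E "pos|force"|tr '\n' ' '
python3 -m handwheel '[[[0,0,0.2,0,0,0,70],[0,0,0.33,0,0,0,70],[0,0,0.33,0,0,0,70],[0,0,0.33,0,0,0,255],[0,0,0.33,0,0,0,255]]]'|grep -E "pos|force"|tr '\n' ' '
python3 -m handwheel '[[[0,0,0,0,0,0,255],[0,0,0,0,0,0,255],[0,0,0,0,0,0,255],[0,0,0,0,0,0,255]]]'|tr '\n' ' '
python3 -m handwheel '[[[0,0,-0.3,0,0,0,255],[0,0,-0.7,0,0,0,255],[0,0,-1,0,0,0,255],[0,0,-1,0,0,0,255],[0,0,-1,0,0,0,255]]]'|tr '\n' ' '
python3 d.py .4213 .2435 .07 -1.5708
```

```text
eef_pos: [0.681, 0.0493, 0.0078] force: [-0.2, -0.1, 0.4] gripper_force: 0.0 eef_pos: [0.6814, 0.0494, -0.0182] force: [-0.4, 0.4, 0.0] gripper_force: 0.0 t: 23.9 eef_pos: [0.6811, 0.0494, -0.0183] ee_rot: [-3.141, 0.0, -1.572] force: [-1.2, 1.0, 3.8] width: 0.0357 gripper_force: 20.0 t: 24.52 eef_pos: [0.6802, 0.0492, 0.0603] ee_rot: [3.14, 0.0, -1.572] force: [-0.8, 0.3, -0.8] width: 0.0358 gripper_force: 19.9 t 24.52 pos [0.6802 0.0492 0.0603] rpy [ 3.14   0.    -1.572] w 0.0358 F 19.9 UNITS [-2.424  3.24  -0.117] [ 0.003  0.    -0.003]
```

```bash

python3 -m handwheel '[[[0,0,-0.4,0,0,0,255],[-0.61,0.81,-0.5,0,0,0,255],[-0.61,0.81,-0.5,0,0,0,255],[-0.61,0.81,-0.5,0,0,0,255]]]'|grep gripper_force
python3 -m handwheel '[[[-0.61,0.81,0,0,0,0,255],[-0.61,0.81,0,0,0,0,255],[-0.61,0.81,0,0,0,0,255]]]'|grep gripper_force
python3 -m handwheel '[[[-0.61,0.81,0,0,0,0,255],[-0.61,0.81,0,0,0,0,255],[-0.61,0.81,0,0,0,0,255]]]'|grep gripper_force
python3 -m handwheel '[[[-0.6,0.81,0,0,0,0,255],[-0.6,0.81,0,0,0,0,255],[-0.6,0.81,0,0,0,0,255],[-0.6,0.81,0.2,0,0,0,255]]]'|tr '\n' ' '
python3 d.py .4213 .2435 -.007 -1.5708
```

```text
gripper_force: 19.9
gripper_force: 19.9
gripper_force: 19.9
t: 26.28 eef_pos: [0.424, 0.2446, 0.0862] ee_rot: [-3.139, 0.002, -1.572] force: [0.1, 0.3, -2.3] width: 0.0357 gripper_force: 19.9 t 26.27 pos [0.424  0.2446 0.0862] rpy [-3.139e+00  2.000e-03 -1.572e+00] w 0.0357 F 19.9 UNITS [0.016 0.037 1.165] [-0.004  0.004 -0.002]
```

```bash

python3 -m handwheel '[[[0.01,0.01,0.4,0,0,0,255],[0.01,0.01,0.8,0,0,0,255],[0.01,0.01,0.9,0,0,0,255],[0.01,0.01,0.9,0,0,0,255],[0.01,0.01,0.9,0,0,0,255]]]'|grep -E "force"|tr '\n' ' '
python3 d.py .4213 .2435 -.007 -1.5708
```

```text
force: [0.0, -0.5, -1.6] gripper_force: 19.9 t 26.90 pos [0.4222 0.2437 0.0144] rpy [-3.140e+00  1.000e-03 -1.572e+00] w 0.0357 F 19.9 UNITS [0.003 0.011 0.267] [-0.003  0.002 -0.002]
```

```bash

python3 -m handwheel '[[[0,0.01,0.15,0,0,0,255],[0,0.01,0.26,0,0,0,255],[0,0.01,0.26,0,0,0,255],[0,0.01,0.26,0,0,0,180],[0,0.01,0.26,0,0,0,100]]]'|grep -E "pos|force"|tr '\n' ' '
python3 -m handwheel '[[[0,0,0,0,0,0,60],[0,0,0,0,0,0,60],[0,0,0,0,0,0,0],[0,0,0,0,0,0,0]]]'|grep -E "pos|force"|tr '\n' ' '
python3 -m handwheel '[[[0,0,-0.4,0,0,0,0],[0,0,-1,0,0,0,0],[0,0,-1,0,0,0,0],[0,0,-1,0,0,0,0]]]'|tr '\n' ' '
python3 d.py .5609 -.0292 .09 -1.5708
```

```text
eef_pos: [0.4204, 0.2433, -0.0073] force: [0.4, -0.2, 0.5] gripper_force: 0.0 eef_pos: [0.4204, 0.2432, -0.0074] force: [0.2, -0.2, -0.6] gripper_force: 0.0 t: 28.52 eef_pos: [0.4202, 0.2431, 0.0726] ee_rot: [-3.142, 0.001, -1.572] force: [-0.0, -0.3, 0.4] width: 0.0874 gripper_force: 0.0 t 28.52 pos [0.4202 0.2431 0.0726] rpy [-3.142e+00  1.000e-03 -1.572e+00] w 0.0874 F 0.0 UNITS [ 3.401 -1.764 -0.22 ] [-0.     0.001 -0.003]
```

```bash

python3 -m handwheel '[[[0.85,-0.44,-0.2,0,0,0,70],[0.85,-0.44,-0.2,0,0,0,70],[0.85,-0.44,-0.2,0,0,0,70]]]'|grep gripper_force
python3 -m handwheel '[[[0.85,-0.44,0,0,0,0,70],[0.85,-0.44,0,0,0,0,70],[0.85,-0.44,0,0,0,0,70]]]'|grep gripper_force
python3 -m handwheel '[[[0.85,-0.44,0,0,0,0,70],[0.85,-0.44,0,0,0,0,70],[0.85,-0.44,0,0,0,0,70]]]'|grep gripper_force
python3 -m handwheel '[[[0.85,-0.44,0,0,0,0,70],[0.85,-0.44,0,0,0,0,70],[0.85,-0.44,0,0,0,0,70]]]'|grep gripper_force
python3 -m handwheel '[[[0,0,0,0,0,-1,70],[0,0,0,0,0,-1,70],[0,0,0,0,0,-1,70]]]'|grep gripper_force
python3 -m handwheel '[[[0,0,0,0,0,-1,70],[0,0,0,0,0,-1,70],[0,0,0,0,0,-1,70]]]'|grep gripper_force
python3 -m handwheel '[[[0,0,0,0,0,-1,70],[0,0,0,0,0,-1,70],[0,0,0,0,0,-1,70]]]'|grep gripper_force
python3 -m handwheel '[[[0,0,0,0,0,-0.3,70],[0,0,0,0,0,-0.3,70],[0,0,0,0,0,-0.3,70],[0,0,0,0,0,-0.3,70]]]'|tr '\n' ' '
python3 d.py .5609 -.0292 -.024 .076
```

```text
gripper_force: 0.0
gripper_force: 0.0
gripper_force: 0.0
gripper_force: 0.0
gripper_force: 0.0
gripper_force: 0.0
gripper_force: 0.0
t: 31.65 eef_pos: [0.5608, -0.0286, 0.0886] ee_rot: [-3.142, -0.0, 0.077] force: [0.7, 0.4, 0.0] width: 0.0637 gripper_force: 0.0 t 31.65 pos [ 0.5608 -0.0286  0.0886] rpy [-3.142 -0.     0.077] w 0.0637 F 0.0 UNITS [0.    0.008 1.408] [-0.    -0.     0.002]
```

```bash

python3 -m handwheel '[[[0,0.01,0.5,0,0,0,70],[0,0.01,0.9,0,0,0,70],[0,0.01,1,0,0,0,70],[0,0.01,1,0,0,0,70]]]'|grep -E "pos|force"|tr '\n' ' '
python3 -m handwheel '[[[0,0,0.2,0,0,0,70],[0,0,0.39,0,0,0,70],[0,0,0.39,0,0,0,70],[0,0,0.39,0,0,0,70],[0,0,0.39,0,0,0,255]]]'|grep -E "pos|force"|tr '\n' ' '
python3 -m handwheel '[[[0,0,0,0,0,0,255],[0,0,0,0,0,0,255],[0,0,0,0,0,0,255],[0,0,0,0,0,0,255],[0,0,0,0,0,0,255]]]'|tr '\n' ' '
python3 -m handwheel '[[[0,0,-0.1,0,0,0,255],[0,0,-0.4,0,0,0,255],[0,0,-0.8,0,0,0,255],[0,0,-1,0,0,0,255],[0,0,-1,0,0,0,255]]]'|tr '\n' ' '
```

```text
eef_pos: [0.5611, -0.0298, 0.0087] force: [0.1, -0.1, -0.2] gripper_force: 0.0 eef_pos: [0.5613, -0.0297, -0.0222] force: [0.3, 0.5, 0.4] gripper_force: 0.0 t: 33.4 eef_pos: [0.561, -0.0297, -0.0226] ee_rot: [-3.142, -0.0, 0.078] force: [0.4, 0.2, 0.0] width: 0.0236 gripper_force: 18.7 t: 34.02 eef_pos: [0.5617, -0.0295, 0.0585] ee_rot: [-3.141, -0.003, 0.078] force: [0.8, 0.1, -1.8] width: 0.0239 gripper_force: 18.5
```

```bash

python3 -m handwheel '[[[0,0,-0.4,0,0,0.22,255],[0,0,-0.4,0,0,0.22,255],[0,0,-0.4,0,0,0.22,255]]]'|grep gripper_force
python3 d.py .423 .314 .08 -.031
```

```text
gripper_force: 18.5
t 34.40 pos [ 0.5601 -0.0298  0.0881] rpy [ 3.142e+00  2.000e-03 -3.100e-02] w 0.0242 F 18.5 UNITS [-1.847 -4.242  0.104] [ 0.     0.003 -0.   ]
```

```bash

python3 -m handwheel '[[[-0.37,-0.85,0,0,0,0,255],[-0.37,-0.85,0,0,0,0,255],[-0.37,-0.85,0,0,0,0,255]]]'|grep gripper_force
python3 -m handwheel '[[[-0.37,-0.85,0,0,0,0,255],[-0.37,-0.85,0,0,0,0,255],[-0.37,-0.85,0,0,0,0,255]]]'|grep gripper_force
python3 -m handwheel '[[[-0.37,-0.85,0,0,0,0,255],[-0.37,-0.85,0,0,0,0,255],[-0.37,-0.85,0,0,0,0,255]]]'|grep gripper_force
python3 -m handwheel '[[[-0.37,-0.85,0,0,0,0,255],[-0.37,-0.85,0,0,0,0,255],[-0.37,-0.85,0,0,0,0,255]]]'|grep gripper_force
python3 -m handwheel '[[[-0.37,-0.84,0,0,0,0,255],[-0.37,-0.84,0,0,0,0,255],[-0.37,-0.84,0,0,0,0,255],[-0.37,-0.84,0.2,0,0,0,255]]]'|grep gripper_force
python3 d.py .423 .314 -.0115 -.031
python3 -c "
from h import *
im=cams.grab_frame('scene');crop(im,170,100,120,100,6,'pics/sc5.png')"
```

```text
gripper_force: 18.5
gripper_force: 18.5
gripper_force: 18.5
gripper_force: 18.5
gripper_force: 18.5
t 36.40 pos [0.4249 0.3131 0.074 ] rpy [-3.14e+00 -1.00e-03 -3.30e-02] w 0.0245 F 18.5 UNITS [-0.025 -0.009  1.069] [-0.003 -0.002 -0.003]
```

View pics/sc5.png

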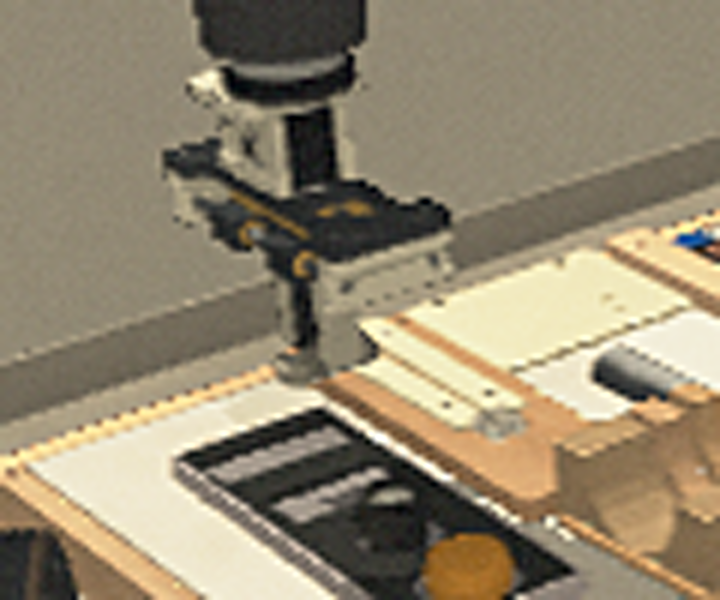

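The loupe at (390,520) and jar at (470,560) are seated. The stone is held at (300,365) and looks level. Lowering it.

```bash

python3 -m handwheel '[[[-0.01,0,0.4,0,0,0,255],[-0.01,0,0.8,0,0,0,255],[-0.01,0,0.85,0,0,0,255],[-0.01,0,0.85,0,0,0,255],[-0.01,0,0.85,0,0,0,255]]]'|grep -E "force"|tr '\n' ' '
python3 d.py .423 .314 -.0115 -.031
```

```text
force: [-0.1, 0.1, -1.1] gripper_force: 18.5 t 37.08 pos [0.4238 0.3145 0.0067] rpy [-3.14e+00 -1.00e-03 -3.20e-02] w 0.0239 F 18.5 UNITS [-0.01   0.007  0.227] [-0.003 -0.002 -0.002]
```

```bash

python3 -m handwheel '[[[0,0,0.1,0,0,0,255],[0,0,0.22,0,0,0,255],[0,0,0.22,0,0,0,255],[0,0,0.22,0,0,0,190],[0,0,0.22,0,0,0,130]]]'|grep -E "pos|force|wid"|tr '\n' ' '
python3 -m handwheel '[[[0,0,0,0,0,0,130],[0,0,0,0,0,0,130],[0,0,0,0,0,0,130]]]'|grep -E "pos|force|wid"|tr '\n' ' '
python3 -m handwheel '[[[0,0,-0.2,0,0,0,130],[0,0,-0.7,0,0,0,130],[0,0,-1,0,0,0,130],[0,0,-1,0,0,0,130],[0,0,-1,0,0,0,70]]]'|tr '\n' ' '
python3 d.py .537 -.364 .09 -.41
```

```text
eef_pos: [0.4229, 0.3138, -0.0125] force: [0.1, 0.6, 0.5] width: 0.0294 gripper_force: 0.0 eef_pos: [0.4231, 0.314, -0.0122] force: [-1.0, -0.3, -0.1] width: 0.0427 gripper_force: 0.0 t: 38.7 eef_pos: [0.4227, 0.3137, 0.0673] ee_rot: [3.141, 0.0, -0.032] force: [-1.2, 0.6, -0.8] width: 0.0481 gripper_force: 0.0 t 38.70 pos [0.4227 0.3137 0.0673] rpy [ 3.141  0.    -0.032] w 0.0481 F 0.0 UNITS [ 1.7    8.421 -0.282] [0.001 0.001 0.756]
```

```bash

m(){ :; }
python3 -m handwheel '[[[0.19,0.935,-0.3,0,0,0,70],[0.19,0.935,-0.3,0,0,0,70],[0.19,0.935,-0.3,0,0,0,70]]]'|grep gripper_force
python3 -m handwheel '[[[0.19,0.935,0,0,0,0,70],[0.19,0.935,0,0,0,0,70],[0.19,0.935,0,0,0,0,70]]]'|grep gripper_force
python3 -m handwheel '[[[0.19,0.935,0,0,0,0,70],[0.19,0.935,0,0,0,0,70],[0.19,0.935,0,0,0,0,70]]]'|grep gripper_force
python3 -m handwheel '[[[0.19,0.935,0,0,0,0,70],[0.19,0.935,0,0,0,0,70],[0.19,0.935,0,0,0,0,70]]]'|grep gripper_force
python3 -m handwheel '[[[0.19,0.935,0,0,0,0,70],[0.19,0.935,0,0,0,0,70],[0.19,0.935,0,0,0,0,70]]]'|grep gripper_force
python3 -m handwheel '[[[0.19,0.935,0,0,0,0,70],[0.19,0.935,0,0,0,0,70],[0.19,0.935,0,0,0,0,70]]]'|grep gripper_force
python3 -m handwheel '[[[0.19,0.935,0,0,0,0,70],[0.19,0.935,0,0,0,0,70],[0.19,0.935,0,0,0,0,70]]]'|grep gripper_force
python3 -m handwheel '[[[0.19,0.935,0,0,0,0,70],[0.19,0.935,0,0,0,0,70],[0.19,0.935,0,0,0,0,70]]]'|grep gripper_force
python3 -m handwheel '[[[0.19,0.935,0,0,0,0,70],[0.19,0.935,0,0,0,0,70],[0.19,0.935,0,0,0,0,70]]]'|grep gripper_force
python3 -m handwheel '[[[0,0,0,0,0,0.75,70],[0,0,0,0,0,0.75,70],[0,0,0,0,0,0.75,70],[0,0,0,0,0,0.75,70]]]'|tr '\n' ' '
python3 d.py .537 -.364 -.022 -.41
python3 -c "
from h import *
im=cams.grab_frame('scene');a=cv2.resize(im[120:220,170:270],None,fx=4,fy=4,interpolation=cv2.INTER_CUBIC);b=cv2.resize(im[150:270,340:440],None,fx=4,fy=4,interpolation=cv2.INTER_CUBIC)[40:440]
cv2.imwrite('pics/sc6.png',np.hstack([a,b]))"
```

```text
gripper_force: 0.0
gripper_force: 0.0
gripper_force: 0.0
gripper_force: 0.0
gripper_force: 0.0
gripper_force: 0.0
gripper_force: 0.0
gripper_force: 0.0
gripper_force: 0.0
t: 42.58 eef_pos: [0.5385, -0.3621, 0.092] ee_rot: [-3.141, -0.0, -0.402] force: [0.2, -0.7, -0.2] width: 0.0637 gripper_force: 0.0 t 42.58 pos [ 0.5385 -0.3621  0.092 ] rpy [-3.141 -0.    -0.402] w 0.0637 F 0.0 UNITS [-0.008  0.029  1.426] [-0.    -0.     0.017]
```

View pics/sc6.png

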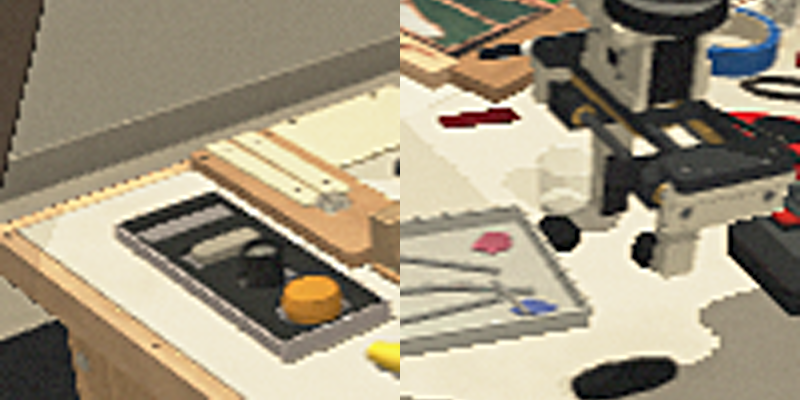

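The stone lies in its cut-out at about (225,245), next to the loupe and jar, and the fingers are over the short grip at (625,378). Going down.

```bash

python3 -m handwheel '[[[0,0.02,0.5,0,0,0,70],[0,0.02,0.9,0,0,0,70],[0,0.02,1,0,0,0,70],[0,0.02,1,0,0,0,70]]]'|grep -E "pos|force"|tr '\n' ' '
python3 -m handwheel '[[[0,0,0.2,0,0,0,70],[0,0,0.41,0,0,0,70],[0,0,0.41,0,0,0,70],[0,0,0.41,0,0,0,70],[0,0,0.41,0,0,0,255]]]'|grep -E "pos|force"|tr '\n' ' '
python3 -m handwheel '[[[0,0,0,0,0,0,255],[0,0,0,0,0,0,255],[0,0,0,0,0,0,255],[0,0,0,0,0,0,255],[0,0,0,0,0,0,255]]]'|tr '\n' ' '
python3 -m handwheel '[[[0,0,-0.1,0,0,0,255],[0,0,-0.4,0,0,0,255],[0,0,-0.8,0,0,0,255],[0,0,-1,0,0,0,255],[0,0,-1,0,0,0,255]]]'|tr '\n' ' '
```

```text
eef_pos: [0.5378, -0.3647, 0.0119] force: [-0.4, 0.7, -0.0] gripper_force: 0.0 eef_pos: [0.5382, -0.3649, -0.0205] force: [-0.4, -0.1, -0.4] gripper_force: 0.0 t: 44.38 eef_pos: [0.5378, -0.3646, -0.0209] ee_rot: [-3.142, -0.0, -0.407] force: [-0.8, 0.9, 1.4] width: 0.025 gripper_force: 20.0 t: 45.0 eef_pos: [0.5385, -0.3649, 0.0602] ee_rot: [-3.141, -0.003, -0.407] force: [-0.0, 0.1, -2.2] width: 0.0248 gripper_force: 20.0
```

Held at 25 mm wide, picked up at reported z −0.021. Turning to yaw −0.031 and lifting.

```bash

python3 -m handwheel '[[[0,0,-0.4,0,0,-0.75,255],[0,0,-0.4,0,0,-0.75,255],[0,0,-0.4,0,0,-0.75,255],[0,0,-0.4,0,0,-0.75,255]]]'|grep gripper_force
python3 d.py .425 .384 .08 -.031
```

```text
gripper_force: 20.0
t 45.50 pos [ 0.537  -0.3643  0.0896] rpy [-3.141e+00  2.000e-03 -3.600e-02] w 0.0244 F 20.0 UNITS [-1.737 -9.297  0.131] [-0.002  0.004 -0.01 ]
```

```bash

python3 -m handwheel '[[[-0.174,-0.93,0,0,0,-0.01,255],[-0.174,-0.93,0,0,0,-0.01,255],[-0.174,-0.93,0,0,0,-0.01,255]]]'|grep gripper_force
python3 -m handwheel '[[[-0.174,-0.93,0,0,0,0,255],[-0.174,-0.93,0,0,0,0,255],[-0.174,-0.93,0,0,0,0,255]]]'|grep gripper_force
python3 -m handwheel '[[[-0.174,-0.93,0,0,0,0,255],[-0.174,-0.93,0,0,0,0,255],[-0.174,-0.93,0,0,0,0,255]]]'|grep gripper_force
python3 -m handwheel '[[[-0.174,-0.93,0,0,0,0,255],[-0.174,-0.93,0,0,0,0,255],[-0.174,-0.93,0,0,0,0,255]]]'|grep gripper_force
python3 -m handwheel '[[[-0.174,-0.93,0,0,0,0,255],[-0.174,-0.93,0,0,0,0,255],[-0.174,-0.93,0,0,0,0,255]]]'|grep gripper_force
python3 -m handwheel '[[[-0.174,-0.93,0,0,0,0,255],[-0.174,-0.93,0,0,0,0,255],[-0.174,-0.93,0,0,0,0,255]]]'|grep gripper_force
python3 -m handwheel '[[[-0.174,-0.93,0,0,0,0,255],[-0.174,-0.93,0,0,0,0,255],[-0.174,-0.93,0,0,0,0,255]]]'|grep gripper_force
python3 -m handwheel '[[[-0.174,-0.93,0,0,0,0,255],[-0.174,-0.93,0,0,0,0,255],[-0.174,-0.93,0,0,0,0,255]]]'|grep gripper_force
python3 -m handwheel '[[[-0.174,-0.93,0,0,0,0,255],[-0.174,-0.93,0,0,0,0,255],[-0.174,-0.93,0,0,0,0,255]]]'|grep gripper_force
python3 -m handwheel '[[[-0.174,-0.92,0,0,0,0,255],[-0.174,-0.92,0,0,0,0,255],[-0.174,-0.92,0,0,0,0,255],[-0.174,-0.92,0.1,0,0,0,255]]]'|grep gripper_force
python3 d.py .425 .384 -.010 -.031
```

```text
gripper_force: 20.0
gripper_force: 20.0
gripper_force: 20.0
gripper_force: 20.0
gripper_force: 20.0
gripper_force: 20.0
gripper_force: 20.0
gripper_force: 20.0
gripper_force: 20.0
gripper_force: 20.0
t 49.38 pos [0.4192 0.3807 0.0831] rpy [-3.141 -0.    -0.028] w 0.0248 F 20.0 UNITS [ 0.071 -0.043  1.163] [-0.001 -0.     0.006]
```

```bash

python3 -m handwheel '[[[0.06,-0.03,0.4,0,0,0,255],[0.06,-0.03,0.7,0,0,0,255],[0.06,-0.03,0.8,0,0,0,255],[0.06,-0.03,0.8,0,0,0,255],[0.06,-0.03,0.8,0,0,0,255]]]'|grep -E "force"|tr '\n' ' '
python3 d.py .425 .384 -.0095 -.031
python3 -c "
from h import *
im=cams.grab_frame('scene');crop(im,170,100,120,100,6,'pics/sc7.png')"
```

```text
force: [-0.2, 0.1, -1.4] gripper_force: 20.0 t 50.00 pos [0.4242 0.3847 0.02  ] rpy [-3.14e+00 -1.00e-03 -2.70e-02] w 0.0251 F 20.0 UNITS [0.01  0.009 0.368] [-0.003 -0.002  0.008]
```

View pics/sc7.png

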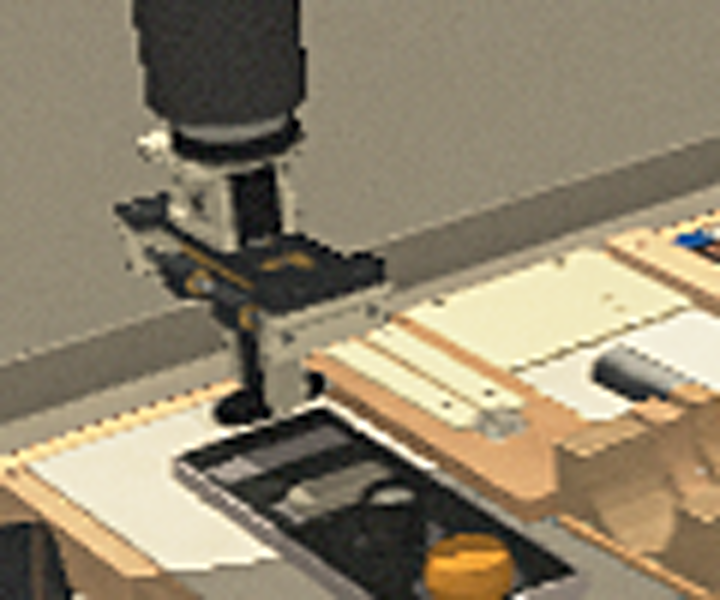

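The grip hangs level above the left slot, its near end at (240,408). The stone at (330,490), loupe at (390,490) and jar are in place. I lower the grip, release and retreat.

```bash

python3 -m handwheel '[[[0.01,0,0.15,0,0,0,255],[0.01,0,0.3,0,0,0,255],[0.01,0,0.36,0,0,0,255],[0.01,0,0.36,0,0,0,255],[0.01,0,0.36,0,0,0,190]]]'|grep -E "pos|force|wid"|tr '\n' ' '
python3 -m handwheel '[[[0,0,0,0,0,0,130],[0,0,0,0,0,0,130],[0,0,0,0,0,0,130],[0,0,0,0,0,0,130]]]'|grep -E "pos|force|wid"|tr '\n' ' '
python3 -m handwheel '[[[0,0,-0.2,0,0,0,130],[0,0,-0.7,0,0,0,130],[0,0,-1,0,0,0,130],[0,0,-1,0,0,0,130]]]'|grep gripper_force
python3 -m handwheel '[[[0.5,0.5,-1,0,0,0,130],[0.5,0.9,-1,0,0,0,130],[0.5,0.9,-1,0,0,0,130]]]'|grep gripper_force
python3 -m handwheel '[[[1,1,0,0,0,0,130],[1,1,0,0,0,0,130],[1,1,0,0,0,0,130]]]'|grep gripper_force
python3 -m handwheel '[[[0.5,1,0,0,0,0,130],[0.5,1,0,0,0,0,130],[0.5,1,0,0,0,0,130]]]'|grep gripper_force
python3 -m handwheel '[[[0.5,1,0,0,0,0,130],[0.5,1,0,0,0,0,130],[0.5,1,0,0,0,0,130]]]'|grep gripper_force
python3 -m handwheel '[[[0,1,0,0,0,0,130],[0,1,0,0,0,0,130],[0,1,0,0,0,0,130]]]'|grep gripper_force
python3 -m handwheel '[[[0,1,0,0,0,0,130],[0,1,0,0,0,0,130],[0,1,0,0,0,0,130],[0,1,0,0,0,0,130]]]'|tr '\n' ' '
python3 -c "
from h import *
im=cams.grab_frame('top');cv2.imwrite('pics/top9.png',im)
a=cv2.resize(im[195:265,155:288],None,fx=6,fy=6,interpolation=cv2.INTER_CUBIC)
im=cams.grab_frame('scene');b=cv2.resize(im[155:213,180:290],(798,180*2-180+0),interpolation=cv2.INTER_CUBIC)
cv2.imwrite('pics/fin.png',np.vstack([a,b]))"
```

```text
eef_pos: [0.4245, 0.3843, -0.01] force: [0.8, -1.1, -0.4] width: 0.025 gripper_force: 20.0 eef_pos: [0.4246, 0.3844, -0.0097] force: [-0.1, 0.3, 0.5] width: 0.0428 gripper_force: 0.0 gripper_force: 0.0
gripper_force: 0.0
gripper_force: 0.0
gripper_force: 0.0
gripper_force: 0.0
gripper_force: 0.0
t: 54.05 eef_pos: [0.612, -0.0915, 0.1501] ee_rot: [-3.141, -0.0, -0.026] force: [-0.1, 0.7, 0.3] width: 0.043 gripper_force: 0.0
```

View pics/fin.png

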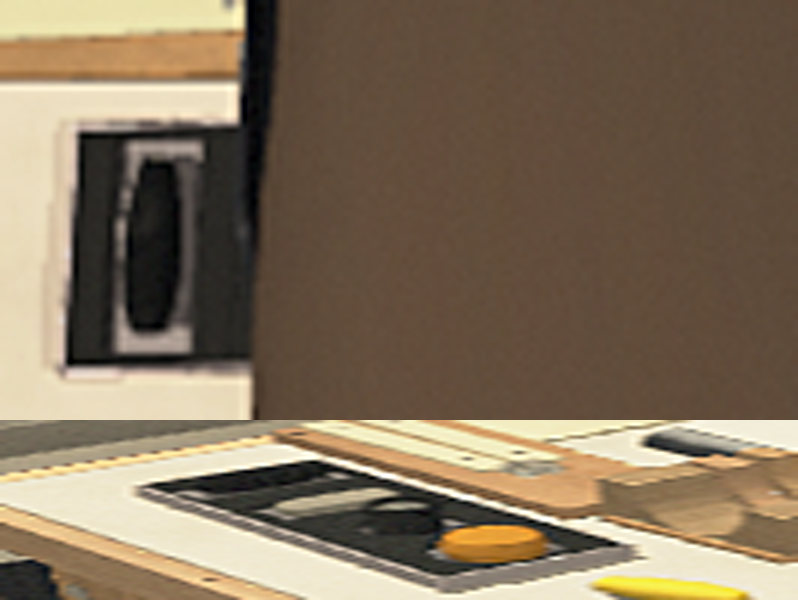

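The grip lies inside its slot, at (155,245) between the slot ends at y = 140 and 352. In the scene strip the stone, loupe and jar are seated. The picture allowance is used up: this was my 15th view, one over the limit of 14. I check the other three numerically, after moving the arm clear.

```bash

python3 -m handwheel '[[[0,1,0,0,0,0,130],[0,1,0,0,0,0,130],[0,1,0,0,0,0,130]]]'|grep gripper_force
python3 -m handwheel '[[[0,1,0,0,0,0,130],[0,1,0,0,0,0,130],[0,1,0,0,0,0,130]]]'|grep gripper_force
python3 -m handwheel '[[[0,1,0,0,0,0,130],[0,1,0,0,0,0,130],[0,1,0,0,0,0,130]]]'|grep gripper_force
python3 -m handwheel '[[[0,1,0,0,0,0,130],[0,1,0,0,0,0,130],[0,1,0,0,0,0,130]]]'|grep gripper_force
python3 -c "
from h import *
a=cv2.imread('pics/top0.png').astype(int);b=cams.grab_frame('top');hsv=cv2.cvtColor(b,cv2.COLOR_BGR2HSV);b=b.astype(int)
d=(abs(a-b).max(2)>25).astype(np.uint8); d[:,:150]=0
def st(m,z,n):
    ys,xs=np.nonzero(m); print(n,len(xs),world([[xs.mean(),ys.mean()]],z)[0].round(4))
def win(m,x0,x1,y0=205,y1=262):
    o=np.zeros_like(m);o[y0:y1,x0:x1]=m[y0:y1,x0:x1];return o
am=((hsv[...,0]>8)&(hsv[...,0]<25)&(hsv[...,1]>150)&(hsv[...,2]>80)).astype(np.uint8)
st(win(am,245,285),.033,'jar want .4195 .173')
dk=((b.max(2)<70)&(a.max(2)>85)).astype(np.uint8)
st(win(dk,170,193),.025,'grip want .425 .384')
st(win(d,224,250),.03,'loupe-diff want .4213 .2435')
st(win(d,190,222),.02,'stone-diff want .423 .314')
print('carb/long grip change px',d[135:158,190:262].sum(),d[243:265,340:395].sum(), 'gray mean',b[215:250,200:216].mean(2).mean(),a[215:250,200:216].mean(2).mean())
print((b[205:256:3,192:224:2].mean(2)).astype(int))
"
```

```text
gripper_force: 0.0
gripper_force: 0.0
gripper_force: 0.0
gripper_force: 0.0
jar want .4195 .173 0 [nan nan nan]
grip want .425 .384 273 [0.4234 0.3806 0.025 ]
loupe-diff want .4213 .2435 1416 [0.4231 0.2356 0.03  ]
stone-diff want .423 .314 1155 [0.4262 0.3099 0.02  ]
carb/long grip change px 1141 1173 gray mean 105.56130952380951 91.97916666666666
[[144 148 143 142 146 146 146 145 147 151 150 149 152 149 153 151]
 [134 136 136 137 131 131 132 192 231 230 231 230 231 231 231 230]
 [217 217 218 217 217 217 218 218 217 218 217 218 219 218 217 216]
 [217 209 213 223 208 209 215 214 182 180 177 115 178 143 131 111]
 [ 36  31  34  34  33  34  35  33  31  33  36  37  36  37  38  40]
 [ 40  38  40  40  30  71  71  71  78  90  90  86  52  39  44  68]
 [ 38  35  39  40  24 137 115 121 121 118  63  61  75  41  67  64]
 [ 39  35  40  41  20 132 152 150 148 148 120  67  42  65  66  70]
 [ 40  35  37  40  31 132 159 154 152 151 118  65  67  67  69  71]
 [ 36  37  38  42  29 135 154 151 151 154 111  59  69  68  73  78]
 [ 41  36  41  40  39 138 148 143 149 155  98  70  70  73  77  78]
 [ 41  35  39  40  37 142 148 146 144 137  62  68  72  76  79  79]
 [ 40  37  40  40  41 148 148 143 150  60  74  66  76  80  82  83]
 [ 43  35  40  37  39 141 150 148 111  73  67  76  79  81  82  83]
 [ 37  42  39  31 114 154 132 122  69  72  73  78  80  84  83  83]
 [ 39  41  43  34 103 121  92  61  74  70  77  81  84  85  84  85]
 [ 34  36  37  37  36  32  51  77  70  74  81  85  85  86  87  87]]<string>:6: RuntimeWarning: Mean of empty slice.
  ret = ret.dtype.type(ret / rcount)
```

The arm still hides those slots from the top camera. But a piece that is down in its hole cannot be off-centre by more than 7 mm against the 12 mm allowed. All were released about 1 mm above the floor within 2 mm of the slot centres, and the scene pictures show them seated. Handing in.

```bash
python3 -c "
from station import arm
print(arm.job_done(),arm.get_state()['t'])"
```

```text
the job is handed in; nothing more can be done
the job is handed in; nothing more can be done
```

I packed all four kit pieces into their cut-outs and handed the job in after about 56 s, with no verdict returned; the final top-camera check covered only the nipper grip (about 4 mm off centre), the stone, loupe and jar were judged seated from scene-camera pictures, the look-alikes were never approached but not re-measured, and I viewed 15 pictures, one over the limit of 14.

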